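Load a dimmer face down in the test nest

ROBOT

A 6-joint arm with a two-finger parallel gripper is mounted at the origin on the work surface. World frame = base frame: x ahead of the robot, y to its left, z up, the work surface at z = 0. Lengths are in m, angles in rad, forces in N, time in s.
With the tool pointing down it reaches from about 0.35 to 0.975 m from the base axis. Payload 4.9 kg.
Tool frame: the origin (TCP) lies midway between the tips of the shut fingers; the grasp point (between the pads) lies 19 mm behind it (ctrl.hold_point_z is the distance from the TCP to the grasp point, in m); z points along the fingers, y is the line along which they close (so a half turn about z gives the same grasp; the last joint's range is limited). The gripper opens to 85 mm and grips with 20 to 120 N. Pads are 22 mm wide; open, the fingers measure 114 mm over their backs; the gripper's body (76 mm by 85 mm) begins 54 mm behind the grasp point. The pads swing forward as they close: fully open they stand 13 mm farther back than shut.
Start: joints at [-1.221, 0.053, 1.613, -0, 1.476, -0.119], TCP at [0.282, -0.558, 0.231] pointing down, gripper open.
Joint ranges: [-3.01, 3.01], [-1.01, 2.22], [0.06, 2.58], [-1.02, 4.17], [0.09, 2.62], [-3.14, 3.14]. Speed limits (rad/s): [2.57, 2.57, 3.14, 3.14, 3.14, 3.14].

INTERFACE

Orientations are given as a rotation vector (axis times angle).
In Python, from station import status, viewer, finish_job, ctrl gives the robot as it stands.
- The arm moves only by the shell command python3 -m jog 'ROWS' [FORCE]. ROWS is JSON, a list of rows, each a list of 7 numbers: the turn, a rotation vector about the tool's x, y, z each as a share of 5 degrees, from -1 to 1, then the shift along the tool's x, y, z each as a share of 30 mm, from -1 to 1, then the opening, from -1 (shut) to 1 (fully open). A call has 1 to 5 rows; each row shifts and turns the commanded pose from where the row before left it, along the tool's axes as they then stand; what a row does not reach is not made up. A row lasts 1/8 s, in which the tool goes at most 62.5 mm and 10.7 degrees, less where a joint would pass 70% of its speed; a pose out of reach is approached as far as the arm can. A call with a number of a shift or a turn outside -1 to 1 is refused whole. A call with a gripper value outside its range is refused whole. The fingers move at their own pace and stop on an object; FORCE is the grip in N (left out, the last holds). Time passes only in rows, so rows that do not move let the fingers close. It gives the time, the measured TCP pose, the force, the opening and the grip force at its end, in the units of the state.
- status.get_obs(): the state, without advancing time (a new reading comes with each control period).
- viewer.get_image(name): name is "scene" or "side" or "wrist"; returns a dict with "img" (400x640x3 uint8, red, green, blue), "fovy" (degrees; the focal length in pixels is half the picture's height over the tangent of half this angle, whatever the lens; pixels are square), "cx", "cy" (the principal point, pixels), "rvec" (rotation vector, rad) and "tvec" (3), from world to camera coordinates, as OpenCV has them. Camera axes: x right, y down, z forward; pixel columns grow to the right and rows downward; lengths in m; the calibration is good to about 2 mm. A picture is of the moment at which its call begins. There is no depth.
- finish_job(): hands the job in; it is judged then, once.
The state is a dict: "t": time; "q": joint angles; "dq": joint speeds; "effort": joint torques, N m; "tool_pos": TCP position; "tool_rot": TCP orientation; "contact_force": force on the tool from outside, world axes, zero at the start; "wrist_torque": the same for the moment, N m; "opening": finger opening in m; "grip_force": force on a finger pad.
Only numpy, scipy, OpenCV 4.12 (cv2) and the standard library are available. Lean on these libraries where they do the work, as an engineer would, in place of code of your own. Each camera call takes 0.05 s, during which the arm holds its last target. There are 200 camera calls.

TASK

Take the dimmer with the square back box from the sloping rack and lay it face down, knob in the well, fully home in the square pocket of the test nest; set it in, do not drop it. Let go of it, then slide the keeper all the way over the edge of its plate to hold it. Leave the dimmer with the round back in the rack and everything else where it is.

Things in the scene. Friction and masses are not known exactly. Their poses are not given: they have to be found in the camera images.
- dimmer: To load: white plate 56 x 56 x 8 mm, round knob (22 mm dia., 12 tall) on its front, on its back a square black box 40 x 40 mm. Origin: centre of the plate's front face; +z out of the back (plate z 0 to 8 mm, back part 8 to 38, knob -12 to 0); x, y along the plate's edges. Starts in either place of the rack, leaning at 45 degrees, back part facing out and up, y level along the rack.
- round_module: To be left: white plate 56 x 56 x 8 mm, round knob (22 mm dia., 12 tall) on its front, on its back a round black can 40 mm across. Origin: centre of the plate's front face; +z out of the back (plate z 0 to 8 mm, back part 8 to 38, knob -12 to 0); x, y along the plate's edges. Starts in either place of the rack, leaning at 45 degrees, back part facing out and up, y level along the rack.
- rack: Fixed aluminium rack, 100 x 236 mm, 70 mm tall: two strips form a 45 degree rest that rises towards its +x and faces its -x, with a 6 mm lip at the foot that stops below the back boxes. Origin at the centre of its underside on the table; y runs along the rack; the two places are 52 mm either side of the middle.
- nest: Fixed dark steel test nest. Main block 110 (x) x 100 (y) x 24 mm, origin at the centre of its underside, right under the pocket; z up. A keeper track 70 mm wide runs from the block out to y = -128 mm with two guide strips up to z = 32 mm, from y = -54 to -126 mm.
- pocket (a point): Centre of the floor of the nest's square pocket, 16 mm above the table; axes as the nest. The pocket is 59 x 59 mm and 8 mm deep, its sides along x and y; in its floor is an open square well 32 x 32 mm, 16 mm deep, for the knob. The plate may lie in any of the four quarter turns and ends up level with the top of the block.
- keeper (a joint): Slide of the keeper along the nest's +y, in m: 0 fully back, 0.05 fully forward, the blade then 6 mm over the edge of the seated plate. It starts between 0 and 0.01 and stays where it is left; it moves with about 2 N.
- keeper_post (a point): Top centre of the upright round steel post on the keeper, 14 mm in diameter, 34 mm tall above a steel blade 44 (x) x 60 (y) x 3 mm whose top is 28.5 mm above the table; the post's top is 62.5 mm above the table. The blade's front edge is 35 mm ahead (nest +y) of the post's axis.
- blank_plate: Bystander: plain white plate 60 x 60 x 8 mm lying on the table; origin at its underside.
- wall_frame: Bystander: white square wall frame 80 x 80 x 9 mm with a square opening, lying on the table; origin at its underside.
- screwdriver: Bystander: screwdriver lying on the table.
- screw_jar: Bystander: jar with a cap, 64 mm diameter, 75 mm tall; origin at its underside.
- headlamp: Bystander: round metal lamp, 128 mm diameter, 70 mm tall; origin at its underside.
- multimeter: Bystander: grey hand-held meter 150 x 75 x 45 mm; origin at its underside.
Mind the look-alikes: they are no part of the job. What is shaped like the nest but yellow is not meant.

How it is judged:
On the way, in this order (a step that is already met when the one before it is completed fails the run):
1. the square-backed dimmer lies face down, fully home in the pocket, released, with the keeper still back (horizontal distance between dimmer and pocket below 0.003 m and z of dimmer in the frame of pocket between -0.003 and 0.0025 m and angle between dimmer's own z axis and vertical below 0.06 rad and contact force between the fingers and dimmer below 0.1 N and value of joint keeper below 0.02 m), for 0.2 s.
2. the keeper is slid fully forward over the plate's edge (value of joint keeper above 0.046 m), for 0.2 s.
At the end, for the whole second after the job is handed in: The square-backed dimmer lies at rest face down in the pocket: within 3 mm of its centre, no more than 2.5 mm above its floor, within 0.06 rad of level; the keeper stands beyond 46 of its 50 mm; the round-backed dimmer is within 15 mm of where it began in the rack (horizontal distance between dimmer and pocket below 0.003 m and z of dimmer in the frame of pocket between -0.003 and 0.0025 m and angle between dimmer's own z axis and vertical below 0.06 rad and value of joint keeper above 0.046 m and linear speed of dimmer below 0.02 m/s and distance of round_module from where it was at the start of the episode below 0.015 m); the robot touches nothing.
It fails at once if the dimmer is dropped (moves faster than 0.6 m/s out of the fingers) (linear speed of dimmer above 0.6 m/s and contact force between the fingers and dimmer below 0.1 N).
It fails at once if the round-backed dimmer is moved more than 30 mm (distance of round_module from where it was at the start of the episode above 0.03 m).
It fails at once if another thing on the table is moved more than 30 mm (distance of any of blank_plate, wall_frame, screwdriver, screw_jar, headlamp, multimeter from where it was at the start of the episode above 0.03 m).
It also fails if it takes over 51 s, if anything falls off the work surface, if the arm or the gripper's body presses on something with over 40 N, if the wrist force passes 120 N, or if a joint passes its speed limit or range.

## Working session

There is one attempt and no reset: what is moved stays moved. The work goes in short steps, Python scripts to look and compute and a shell command to move; the robot and the scene stay as the last step left them, time stands still between calls to the robot, and variables do not carry over. Pictures are saved under pics/ and viewed, at most 10 in all, crops included, and the job is handed in when it is done.

```bash
mkdir -p pics; ls; python3 - <<'E'
from station import status, viewer, ctrl
import cv2,numpy as np
for n in("scene","side"):
    d=viewer.get_image(n); cv2.imwrite(f"pics/{n}0.png",d["img"][:,:,::-1]); print(n,d["fovy"],d["cx"],d["cy"],d["rvec"],d["tvec"])
    R=cv2.Rodrigues(np.array(d["rvec"]))[0]; print(-R.T@np.array(d["tvec"]))
print(status.get_obs(), ctrl.hold_point_z)
E
```

```text
pics
scene 46.21103743235493 318.3116751844384 206.59633920374517 [ 2.25956251  1.36486373 -0.3779418 ] [-0.26060732 -0.37819928  1.83282177]
[ 1.25187439 -0.37765195  1.36395603]
side 57.728618711826435 322.1150066642024 192.9969170379016 [ 0.32799327 -2.70222349  1.32813761] [0.54869227 0.14467307 1.05149626]
[0.34795226 0.8542543  0.7594845 ]
{'t': 0.1, 'q': array([-1.22100188e+00,  5.33098351e-02,  1.61413549e+00,  4.61140960e-05,
        1.47599844e+00, -1.18981100e-01]), 'dq': array([ 9.85283003e-04, -1.83734295e-03, -3.77153509e-03,  1.77152423e-03,
        8.28309371e-04, -5.67860674e-05]), 'effort': array([ 9.28537656e-05, -3.94904137e+01, -3.71362460e+01, -1.29823088e-04,
        3.95258467e-03, -1.59152787e-06]), 'tool_pos': array([ 0.28220317, -0.55704227,  0.23018684]), 'tool_rot': array([-3.05389911e+00, -7.29192158e-01,  2.63047593e-04]), 'contact_force': array([-0.18918965,  0.20479868, -0.38810396]), 'wrist_torque': array([-0.04285018,  0.0048375 , -0.05129191]), 'grip_force': 0.0, 'opening': 0.08521073044606367} 0.0187
```

View pics/scene0.png

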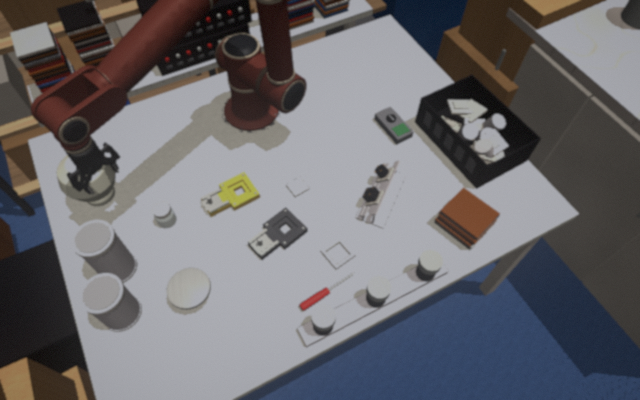

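View pics/side0.png

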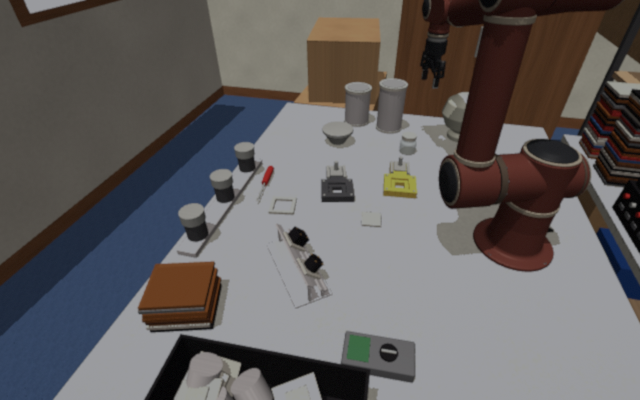

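The scene view shows the dark nest at (278,233) and its yellow look-alike at (230,195). The rack holds two black-backed modules at (382,171) and (372,195), seen from the side at (298,237) and (314,263). Next is a close crop to tell the square back from the round one.

```bash
python3 - <<'E'
import cv2,numpy as np
a=cv2.imread("pics/scene0.png");b=cv2.imread("pics/side0.png")
def c(i,x,y,w,h): return cv2.resize(i[y:y+h,x:x+w],(400,300),interpolation=cv2.INTER_CUBIC)
cv2.imwrite("pics/crop.png",np.vstack([np.hstack([c(a,335,150,80,60),c(b,262,215,80,60)]),np.hstack([c(a,238,204,80,60),c(b,300,150,80,60)])]))
E
```

```text
(no output)
```

View pics/crop.png

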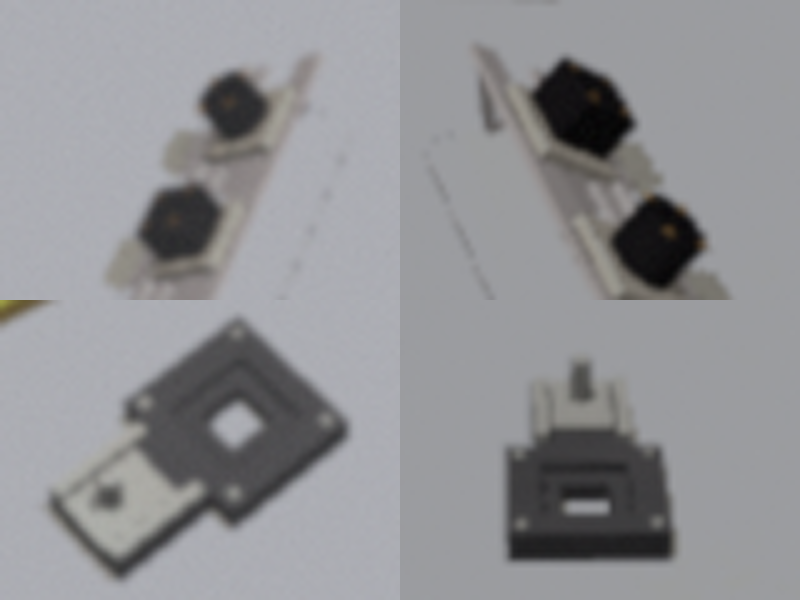

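The crop settles it. The module with the hexagonal outline, scene (372,195) and side (298,237), is the square box. The smooth round one, scene (382,171) and side (314,263), is the can and stays. Next I'll get rough positions.

```bash
cat > h.py <<'E'
import cv2,numpy as np
from scipy.spatial.transform import Rotation as Ro
class Cam:
    def __init__(s,d):
        s.img=d["img"];s.f=200/np.tan(np.radians(d["fovy"])/2);s.cx,s.cy=d["cx"],d["cy"]
        s.R=cv2.Rodrigues(np.array(d["rvec"],float))[0];s.t=np.array(d["tvec"],float).ravel();s.C=-s.R.T@s.t
    def ray(s,p):
        v=s.R.T@np.array([(p[0]-s.cx)/s.f,(p[1]-s.cy)/s.f,1]);return v/np.linalg.norm(v)
    def plane(s,p,z):
        v=s.ray(p);return s.C+v*(z-s.C[2])/v[2]
    def proj(s,X):
        c=s.R@np.array(X)+s.t;return np.array([s.f*c[0]/c[2]+s.cx,s.f*c[1]/c[2]+s.cy])
def tri(cs,ps):
    A=np.zeros((3,3));b=np.zeros(3)
    for c,p in zip(cs,ps):
        v=c.ray(p);M=np.eye(3)-np.outer(v,v);A+=M;b+=M@c.C
    return np.linalg.solve(A,b)
E
python3 - <<'E'
from h import *
from station import viewer
a=Cam(viewer.get_image("scene"));b=Cam(viewer.get_image("side"))
def blobs(c,x,y,w,h):
    g=c.img.max(2);m=np.zeros(g.shape,np.uint8);m[y:y+h,x:x+w]=(g[y:y+h,x:x+w]<75)
    n,l,s,ce=cv2.connectedComponentsWithStats(m);return [(s[i,4],ce[i].round(2)) for i in range(1,n) if s[i,4]>40]
A=blobs(a,345,155,60,60);B=blobs(b,280,220,50,60);print(A,B)
A.sort(key=lambda q:q[1][1]);B.sort(key=lambda q:q[1][1])
sq=tri([a,b],[A[-1][1],B[0][1]]);rd=tri([a,b],[A[0][1],B[-1][1]])
print("sq",sq,"rd",rd,"dist",np.linalg.norm(sq-rd),"dir",np.degrees(np.arctan2(*(rd-sq)[1::-1])))
for p in [(285.6,207.6),(308,229),(284.4,247),(263.6,225)]: print("n",a.plane(p,.024).round(4))
for p in [(321.6,179.4),(352,180),(354.4,198),(321.6,198)]: print("s",b.plane(p,.024).round(4))
print("post",a.plane((259.5,243),.0625),b.plane((316,162),.0625))
E
```

```text
[(np.int32(104), array([381.42, 171.06])), (np.int32(153), array([370.68, 194.36]))] [(np.int32(254), array([298.07, 236.61])), (np.int32(224), array([312.92, 263.21]))]
sq [0.58659476 0.18149226 0.06288725] rd [0.52230816 0.26351774 0.0630576 ] dist 0.10421600225508243 dir 128.0871915742459
n [ 0.4792 -0.0826  0.024 ]
n [ 0.5868 -0.0535  0.024 ]
n [ 0.6101 -0.15    0.024 ]
n [ 0.5061 -0.1755  0.024 ]
s [ 0.6036 -0.1461  0.024 ]
s [ 0.4999 -0.1674  0.024 ]
s [ 0.4743 -0.0698  0.024 ]
s [ 0.5782 -0.0447  0.024 ]
post [ 0.58014869 -0.21905649  0.0625    ] [ 0.63533371 -0.19198884  0.0625    ]
```

```bash
cat >> h.py <<'E'
def go(o,pos=None,R=None):
    """print totals: rotation (units of 5deg, tool frame) first, then shift (units 30mm) in the tool frame after rotating"""
    R0=Ro.from_rotvec(o["tool_rot"]);R=R or R0
    print("turn units",(np.degrees((R0.inv()*R).as_rotvec())/5).round(2),
          "shift units",(R.inv().apply(np.array(pos)-o["tool_pos"])/.03).round(2))
E
python3 - <<'E'
from h import *
from station import viewer,status
c=Cam(viewer.get_image("wrist"));o=status.get_obs();R=Ro.from_rotvec(o["tool_rot"])
print("cam in tool",R.inv().apply(c.C-o["tool_pos"]),"cam axes in tool\n",(c.R@R.as_matrix()).round(3),c.f)
go(o,[.545,-.11,.30])
E
```

```text
cam in tool [ 0.07904309  0.00080688 -0.14210291] cam axes in tool
 [[-0.     1.    -0.   ]
 [-0.951 -0.001 -0.31 ]
 [-0.31   0.     0.951]] 316.80354317437576
turn units [0. 0. 0.] shift units [14.55 -9.35 -2.3 ]
```

```bash
R='[[0,0,0,0.97,-0.62,0.02,1],[0,0,0,0.97,-0.62,0.02,1],[0,0,0,0.97,-0.62,0.02,1],[0,0,0,0.97,-0.62,0.02,1],[0,0,0,0.97,-0.62,0.02,1]]'; 
python3 -m jog '[[0,0,0,0.97,-0.62,0.02,1],[0,0,0,0.97,-0.62,0.02,1],[0,0,0,0.97,-0.62,0.02,1],[0,0,0,0.97,-0.62,0.02,1],[0,0,0,0.97,-0.62,0.02,1]]'
python3 -m jog '[[0,0,0,0.97,-0.62,0.02,1],[0,0,0,0.97,-0.62,0.02,1],[0,0,0,0.97,-0.62,0.02,1],[0,0,0,0.97,-0.62,0.02,1],[0,0,0,0.97,-0.62,0.02,1]]'
python3 -m jog '[[0,0,0,0.97,-0.62,0.02,1],[0,0,0,0.97,-0.62,0.02,1],[0,0,0,0.97,-0.62,0.02,1],[0,0,0,0.97,-0.62,0.02,1],[0,0,0,0.97,-0.62,0.02,1]]'
python3 -m jog '[[0,0,0,0,0,0,1],[0,0,0,0,0,0,1]]'
python3 - <<'E'
from station import viewer
import cv2,pickle
d=viewer.get_image("wrist");pickle.dump(d,open("nest.pkl","wb"));cv2.imwrite("pics/nest.png",d["img"][:,:,::-1])
E
```

```text
t: 0.88
tool_pos: [0.3706, -0.4078, 0.2282]
tool_rot: [-3.056, -0.729, -0.0]
contact_force: [1.0, -0.1, -0.3]
opening: 0.0852
grip_force: 0.0
t: 1.5
tool_pos: [0.4584, -0.2591, 0.2253]
tool_rot: [3.056, 0.729, 0.0]
contact_force: [0.1, -0.2, -0.5]
opening: 0.0852
grip_force: 0.0
t: 2.12
tool_pos: [0.5461, -0.1104, 0.2222]
tool_rot: [3.056, 0.73, -0.0]
contact_force: [0.2, -0.9, 0.6]
opening: 0.0855
grip_force: 0.0
t: 2.38
tool_pos: [0.5455, -0.1117, 0.2222]
tool_rot: [3.055, 0.73, -0.001]
contact_force: [-0.6, -0.2, 0.4]
opening: 0.0854
grip_force: 0.0
```

View pics/nest.png

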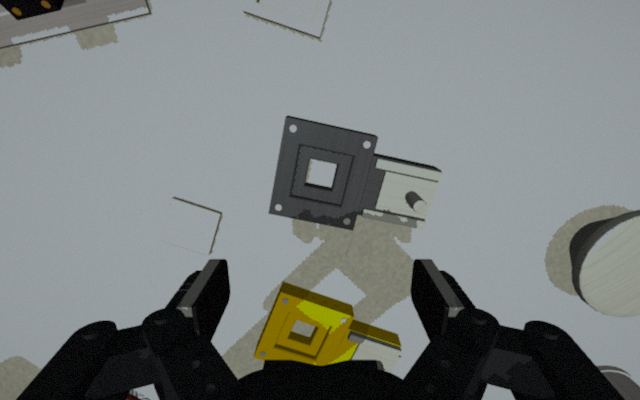

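The wrist view shows the nest block around (322,172) with bright corner screws at about (293,127), (367,144), (347,221) and (278,207). The keeper post is at (415,200) and the yellow look-alike is below at (305,330). I'll measure with the screws and the block outline.

```bash
python3 - <<'E'
from h import *
import pickle
c=Cam(pickle.load(open("nest.pkl","rb")));g=c.img.max(2)
P=[]
for u,v in [(293,127),(367,144),(347,221),(278,207)]:
    w=g[v-8:v+9,u-8:u+9].astype(float);w=np.clip(w-np.median(w)-25,0,None);w[w.shape[0]:]=0
    yy,xx=np.mgrid[v-8:v+9,u-8:u+9];d=np.hypot(xx-u,yy-v)<6;w*=d
    p=((w*xx).sum()/w.sum(),(w*yy).sum()/w.sum());P.append(c.plane(p,.024));print(np.round(p,2),P[-1].round(4),w.max())
P=np.array(P);print("centre",P.mean(0),"sides",[round(np.linalg.norm(P[i]-P[i-3])*1e3,1) for i in range(4)],
 "ang",[np.degrees(np.arctan2(*(P[(i+1)%4]-P[i])[1::-1])).round(2) for i in range(4)])
m=np.zeros_like(g);m[110:235,260:385]=(g[110:235,260:385]<95)&(np.ptp(c.img,2)[110:235,260:385]<25)
cv2.imwrite("pics/m.png",m*255)
# well opening: bright blob
b=np.zeros_like(g);b[155:192,300:342]=g[155:192,300:342]>130
cn=max(cv2.findContours(b,cv2.RETR_EXTERNAL,cv2.CHAIN_APPROX_NONE)[0],key=cv2.contourArea);q=cv2.minAreaRect(cn);print(q)
for z in(0,.016):print(z,c.plane(q[0],z))
for p in [(417,206)]:print("post~",c.plane(p,.0625))
cv2.imwrite("pics/n4.png",cv2.resize(cv2.cvtColor(c.img[105:240,255:455],cv2.COLOR_RGB2BGR),None,fx=4,fy=4,interpolation=cv2.INTER_CUBIC))
E
```

```text
[292.65 128.12] [ 0.5755 -0.0656  0.024 ] 65.0
[366.48 144.28] [ 0.5958 -0.1432  0.024 ] 72.0
[346.4  220.97] [ 0.5085 -0.1659  0.024 ] 38.0
[277.93 207.07] [ 0.4883 -0.0883  0.024 ] 71.0
centre [ 0.54205223 -0.11574335  0.024     ] sides [np.float64(80.3), np.float64(90.2), np.float64(80.2), np.float64(90.1)] ang [np.float64(-75.33), np.float64(-165.44), np.float64(104.58), np.float64(14.6)]
((320.9615478515625, 172.6923065185547), (25.69121551513672, 23.337820053100586), 11.309932708740234)
0 [ 0.54120054 -0.11648473  0.        ]
0.016 [ 0.54450389 -0.11474016  0.016     ]
post~ [ 0.56717577 -0.21168234  0.0625    ]
```

View pics/n4.png

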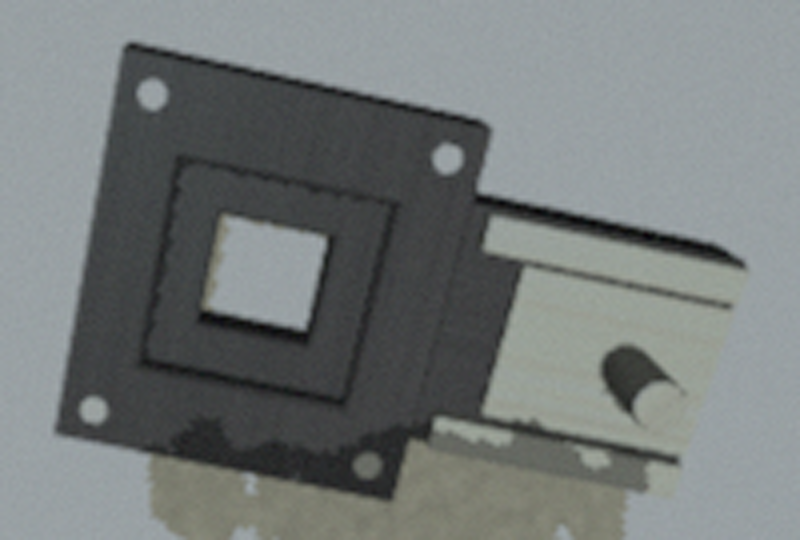

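The screw rectangle measures 90 × 80 mm, which is very consistent. The nest centre is (0.542,-0.116) with a yaw of 14.6°, and the keeper is back with its post at crop (660,405). Now I'll plan the tilted view of the dimmer.

```bash
cat >> h.py <<'E'
def Rt(yaw,tilt):  # tool x horizontally at yaw deg, tool z tipped from down towards yaw by tilt deg
    a,t=np.radians([yaw,tilt]);h=np.array([np.cos(a),np.sin(a),0]);u=np.array([0,0,1.])
    z=np.sin(t)*h-np.cos(t)*u;x=np.cos(t)*h+np.sin(t)*u
    return Ro.from_matrix(np.c_[x,np.cross(z,x),z])
E
python3 - <<'E'
from h import *
from station import status
o=status.get_obs();go(o,[.514,.125,.155],Rt(38.1,45));print(Rt(27,0).as_rotvec(),Rt(38.1,45).as_matrix().round(3))
E
```

```text
turn units [ 0.89  8.98 -2.14] shift units [ 1.28 -6.86  4.45]
[3.0547902  0.73339024 0.        ] [[ 0.556  0.617  0.556]
 [ 0.436 -0.787  0.436]
 [ 0.707 -0.    -0.707]]
```

```bash

python3 -m jog '[[0.09,0.9,-0.21,0,0,0,1],[0.09,0.9,-0.21,0,0,0,1],[0.09,0.9,-0.21,0,0,0,1],[0.09,0.9,-0.21,0,0,0,1],[0.09,0.9,-0.21,0,0,0,1]]' >/dev/null
python3 -m jog '[[0.09,0.9,-0.21,0,0,0,1],[0.09,0.9,-0.21,0,0,0,1],[0.09,0.9,-0.21,0,0,0,1],[0.09,0.9,-0.21,0,0,0,1],[0.09,0.9,-0.21,0,0,0,1]]'
python3 -m jog '[[0,0,0,0.13,-0.69,0.44,1],[0,0,0,0.13,-0.69,0.44,1],[0,0,0,0.13,-0.69,0.44,1],[0,0,0,0.13,-0.69,0.44,1],[0,0,0,0.13,-0.69,0.44,1]]' >/dev/null
python3 -m jog '[[0,0,0,0.13,-0.69,0.44,1],[0,0,0,0.13,-0.69,0.44,1],[0,0,0,0.13,-0.69,0.44,1],[0,0,0,0.13,-0.69,0.44,1],[0,0,0,0.13,-0.69,0.44,1]]' >/dev/null
python3 -m jog '[[0,0,0,0,0,0,1],[0,0,0,0,0,0,1]]'
python3 - <<'E'
from h import *
from station import viewer,status
import pickle
d=viewer.get_image("wrist");pickle.dump(d,open("dim.pkl","wb"));cv2.imwrite("pics/dim.png",d["img"][:,:,::-1]);print(status.get_obs()["q"])
go(status.get_obs(),[.514,.125,.155],Rt(38.1,45))
E
```

```text
t: 3.68
tool_pos: [0.5452, -0.1126, 0.2225]
tool_rot: [-2.543, -0.873, -1.06]
contact_force: [-0.2, 0.6, -0.4]
opening: 0.0854
grip_force: 0.0
t: 5.18
tool_pos: [0.514, 0.1254, 0.1577]
tool_rot: [-2.544, -0.873, -1.058]
contact_force: [0.2, -0.3, 0.7]
opening: 0.0854
grip_force: 0.0
[-0.19979073 -0.52397489  2.36012089  0.76679731  0.888919    0.33821718]
turn units [ 0.02 -0.04 -0.04] shift units [-0.08  0.    0.06]
```

View pics/dim.png

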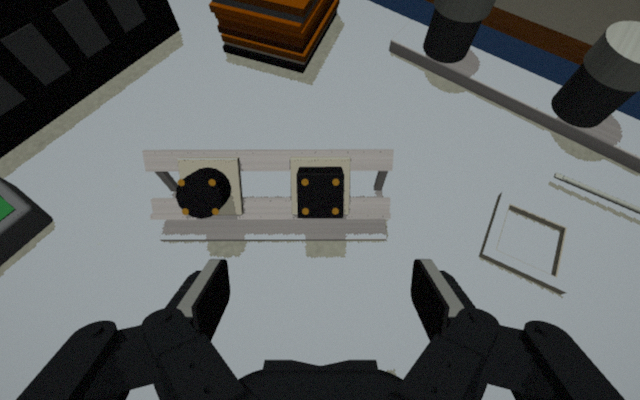

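The wrist view is square-on to the rack. The round can is at (205,192) on the left. The square box is at (320,192) with four brass dots near (308,182), (335,182), (308,211) and (335,211), on a white plate. I'll move closer for a second view and triangulate the dots.

```bash
cat >> h.py <<'E'
def dots(c,roi):
    x,y,w,h=roi;I=c.img[y:y+h,x:x+w].astype(int);s=I[...,0]-I[...,2]
    m=(s>45).astype(np.uint8);n,l,st,ce=cv2.connectedComponentsWithStats(m)
    P=[]
    for i in range(1,n):
        if st[i,4]>=6:
            yy,xx=np.nonzero(l==i);ww=s[l==i];P.append(((xx*ww).sum()/ww.sum()+x,(yy*ww).sum()/ww.sum()+y,st[i,4]))
    return P
E
python3 - <<'E'
from h import *
import pickle
from station import status
c=Cam(pickle.load(open("dim.pkl","rb")));D=dots(c,(290,165,62,60));print(np.round(D,2))
p=np.mean(D,0)[:2];o=status.get_obs();R=Ro.from_rotvec(o["tool_rot"]).as_matrix();z=R[:,2]
sq=np.array([.5866,.1815,.0629])
v=c.ray(p);k=((sq-.015*z-c.C)@z)/(v@z);X=c.C+k*v;print("backface centre",X,"lateral of centroid",R.T@(sq-X),"in tool",R.T@(X-o["tool_pos"]))
E
```

```text
[[304.51 181.73  48.  ]
 [335.33 181.67  48.  ]
 [305.03 210.89  44.  ]
 [334.94 210.77  42.  ]]
backface centre [0.57869107 0.17457321 0.07361755] lateral of centroid [-0.00020563 -0.00059592  0.015     ] in tool [-0.00254731  0.00074669  0.11701624]
```

```bash

python3 -m jog '[[0,0,0,-0.03,0.01,0.5,1],[0,0,0,-0.03,0.01,0.5,1],[0,0,0,-0.03,0.01,0.5,1],[0,0,0,0,0,0.5,1],[0,0,0,0,0,0,1]]' >/dev/null
python3 -m jog '[[0,0,0,0,0,0,1],[0,0,0,0,0,0,1]]' >/dev/null
python3 - <<'E'
from h import *
import pickle
from station import status,viewer
a=Cam(pickle.load(open("dim.pkl","rb")));D=np.array(dots(a,(290,165,62,60)))[:,:2]
d=viewer.get_image("wrist");pickle.dump(d,open("dim2.pkl","wb"));c=Cam(d);o=status.get_obs();R=Ro.from_rotvec(o["tool_rot"]).as_matrix()
E=np.array(dots(c,(260,150,120,150)));print(E.round(1))
E=E[:4,:2]
X=np.array([tri([a,c],[p,q]) for p,q in zip(D,E)]);print("tool frame mm",((X-o["tool_pos"])@R*1e3).round(1))
print("opening",o["opening"]);X0=X.mean(0);print(X0)
s=Cam(viewer.get_image("scene"));t=Cam(viewer.get_image("side"))
dd=np.array([.5866,.1815,.0629]);print("axis ang y",np.degrees(np.arctan2(*((X[0]+X[2]-X[1]-X[3]))[1::-1])))
x=(X[0]+X[1]-X[2]-X[3]);print("tilt",np.degrees(np.arctan2(x[2],np.hypot(*x[:2]))))
go(o,X0,Rt(38.1,45))
E
```

```text
[[299.6 201.7  70. ]
 [339.  201.5  74. ]
 [300.4 237.6  63. ]
 [338.3 237.6  64. ]]
tool frame mm [[ 13.3 -12.3  54.9]
 [ 13.   13.7  56.1]
 [-13.5 -12.4  56.9]
 [-13.1  13.7  56.2]]
opening 0.08557509729543415
[0.5781868  0.17420749 0.07434859]
axis ang y 128.4108566971658
tilt 47.50032535765938
turn units [ 0.01 -0.04 -0.03] shift units [0.   0.02 1.87]
```

```bash

python3 -m jog '[[0,0,0,0,0.02,0.4,1],[0,0,0,0,0,0.4,1],[0,0,0,0,0,0.4,1],[0,0,0,0,0,0.4,1],[0,0,0,0,0,0.4,1]]' >/dev/null
python3 -m jog '[[0,0,0,0,0,0.4,1],[0,0,0,0,0,0.3,1],[0,0,0,0,0,0,1],[0,0,0,0,0,0,1]]'
python3 -m jog '[[0,0,0,0,0,0,-1],[0,0,0,0,0,0,-1],[0,0,0,0,0,0,-1],[0,0,0,0,0,0,-1],[0,0,0,0,0,0,-1]]' 40
python3 -m jog '[[0,0,0,0,0,0,-1],[0,0,0,0,0,0,-1],[0,0,0,0,0,0,-1]]'
```

```text
t: 7.38
tool_pos: [0.5918, 0.1856, 0.0562]
tool_rot: [-2.543, -0.874, -1.057]
contact_force: [0.1, -0.5, -0.2]
opening: 0.0853
grip_force: 0.0
t: 8.0
tool_pos: [0.5917, 0.1856, 0.0563]
tool_rot: [-2.543, -0.874, -1.057]
contact_force: [-5.1, -3.4, 4.7]
opening: 0.039
grip_force: 39.3
t: 8.38
tool_pos: [0.5917, 0.1856, 0.0564]
tool_rot: [-2.543, -0.874, -1.057]
contact_force: [-4.4, -3.2, 4.5]
opening: 0.0388
grip_force: 39.3
```

```bash

python3 -m jog '[[0,0,0,0,0,-0.1,-1],[0,0,0,0,0,-0.2,-1],[0,0,0,0,0,-0.3,-1],[0,0,0,0,0,-0.5,-1],[0,0,0,0,0,-0.5,-1]]' 60
python3 -m jog '[[0,0,0,0,0,-0.6,-1],[0,0,0,0,0,-0.6,-1],[0,0,0,0,0,-0.6,-1],[0,0,0,0,0,-0.6,-1],[0,0,0,0,0,0,-1]]'
python3 - <<'E'
from h import *
from station import status
o=status.get_obs();go(o,[.542,-.116,.17],Rt(104.6,0))
E
```

```text
t: 9.0
tool_pos: [0.5641, 0.1644, 0.0899]
tool_rot: [-2.543, -0.874, -1.055]
contact_force: [1.2, 0.8, -0.7]
opening: 0.0392
grip_force: 60.7
t: 9.62
tool_pos: [0.525, 0.1325, 0.1418]
tool_rot: [-2.544, -0.874, -1.06]
contact_force: [0.1, 0.8, -1.1]
opening: 0.0388
grip_force: 60.7
turn units [  5.25  -7.98 -12.6 ] shift units [-8.16 -1.54 -0.94]
```

```bash

python3 -m jog '[[0,0,0,0,0,-0.5,-1],[0.33,-0.5,-0.79,0,0,0,-1],[0.33,-0.5,-0.79,0,0,0,-1],[0.33,-0.5,-0.79,0,0,0,-1],[0.33,-0.5,-0.79,0,0,0,-1]]' >/dev/null
python3 -m jog '[[0.33,-0.5,-0.79,0,0,0,-1],[0.33,-0.5,-0.79,0,0,0,-1],[0.33,-0.5,-0.79,0,0,0,-1],[0.33,-0.5,-0.79,0,0,0,-1],[0.33,-0.5,-0.79,0,0,0,-1]]' >/dev/null
python3 -m jog '[[0.33,-0.5,-0.79,0,0,0,-1],[0.33,-0.5,-0.79,0,0,0,-1],[0.33,-0.5,-0.79,0,0,0,-1],[0.33,-0.5,-0.79,0,0,0,-1],[0.33,-0.5,-0.79,0,0,0,-1]]' >/dev/null
python3 -m jog '[[0.33,-0.5,-0.79,0,0,0,-1],[0.33,-0.5,-0.79,0,0,0,-1],[0,0,0,0,0,0,-1],[0,0,0,0,0,0,-1]]'
python3 - <<'E'
from h import *
from station import status
o=status.get_obs();go(o,[.542,-.116,.22],Rt(104.6,0))
E
```

```text
t: 12.0
tool_pos: [0.5162, 0.1267, 0.1505]
tool_rot: [-1.914, -2.487, 0.005]
contact_force: [0.5, -0.7, -0.6]
opening: 0.0392
grip_force: 60.7
turn units [-0.05 -0.01  0.05] shift units [-8.05 -1.21 -2.32]
```

```bash

python3 -m jog '[[-0.05,-0.01,0.05,0,0,-0.8,-1],[0,0,0,-0.8,-0.12,-0.3,-1],[0,0,0,-0.8,-0.12,-0.3,-1],[0,0,0,-0.8,-0.12,-0.3,-1],[0,0,0,-0.8,-0.12,-0.3,-1]]' >/dev/null
python3 -m jog '[[0,0,0,-0.8,-0.12,-0.3,-1],[0,0,0,-0.8,-0.12,0,-1],[0,0,0,-0.8,-0.12,0,-1],[0,0,0,-0.8,-0.12,0,-1],[0,0,0,-0.8,-0.12,0,-1]]' >/dev/null
python3 -m jog '[[0,0,0,-0.05,-0.01,0,-1],[0,0,0,0,0,0,-1],[0,0,0,0,0,0,-1]]'
python3 - <<'E'
from h import *
from station import viewer,status
import pickle
d=viewer.get_image("wrist");pickle.dump(d,open("hov.pkl","wb"));cv2.imwrite("pics/hov.png",d["img"][:,:,::-1])
go(status.get_obs(),[.542,-.116,.22],Rt(104.6,0))
E
```

```text
t: 13.62
tool_pos: [0.5397, -0.0913, 0.2202]
tool_rot: [1.92, 2.486, 0.0]
contact_force: [-0.2, 0.4, -1.1]
opening: 0.0393
grip_force: 60.7
turn units [0.   0.   0.01] shift units [-0.82 -0.13  0.01]
```

View pics/hov.png

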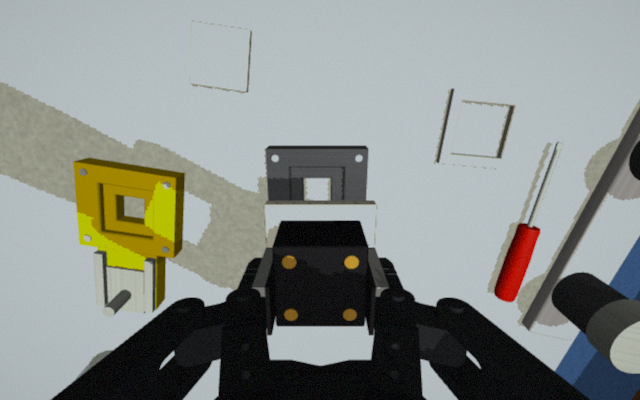

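The hover view shows the held dimmer with its dots at (289,262), (351,262), (291,315) and (350,314). Two nest screws are visible at (276,158) and (359,158), so I can measure both in one picture.

```bash
python3 - <<'E'
from h import *
import pickle
from station import status
c=Cam(pickle.load(open("hov.pkl","rb")));o=status.get_obs();R=Ro.from_rotvec(o["tool_rot"]).as_matrix()
D=np.array(dots(c,(270,240,100,100)));print(D.round(2));D=D[:4,:2]
K=np.array([[c.f,0,c.cx],[0,c.f,c.cy],[0,0,1]])
# dots in tool frame: assume plane normal = tool z at depth k, spacing 26
best=None
for k in np.arange(-.04,.03,.0005):
    P=np.array([c.C+c.ray(p)*(((o["tool_pos"]+k*R[:,2]-c.C)@R[:,2])/(c.ray(p)@R[:,2])) for p in D]);T=(P-o["tool_pos"])@R
    w=(T[1,1]-T[0,1]+T[3,1]-T[2,1])/2
    if best is None or abs(w-.026)<best[0]: best=(abs(w-.026),k,T)
print("depth",best[1]);print((best[2]*1e3).round(1),"centre",(best[2].mean(0)*1e3).round(2))
print("yaw in hand",np.degrees(np.arctan2(best[2][1]-best[2][0],1)[:1]), [np.degrees(np.arctan2(-(b-a)[0],(b-a)[1])).round(2) for a,b in((best[2][0],best[2][1]),(best[2][2],best[2][3]))])
g=c.img.max(2);S=[]
for u,v in[(276,158),(359,158)]:
    yy,xx=np.mgrid[v-7:v+8,u-7:u+8];w=np.clip(g[v-7:v+8,u-7:u+8].astype(float)-np.median(g[v-7:v+8,u-7:u+8])-25,0,None)*(np.hypot(xx-u,yy-v)<6)
    p=((w*xx).sum()/w.sum(),(w*yy).sum()/w.sum());S.append(c.plane(p,.024));print(np.round(p,2),S[-1].round(4))
S=np.array(S);e=S[1]-S[0];print("len",np.linalg.norm(e),"yaw",np.degrees(np.arctan2(e[1],e[0])))
n=np.array([-e[1],e[0],0])/np.linalg.norm(e);print("nest centre",S.mean(0)-.04*n)
E
```

```text
[[288.79 261.59 163.  ]
 [351.11 261.81 170.  ]
 [290.52 314.42 138.  ]
 [349.46 314.39 141.  ]]
depth -0.024999999999999988
[[ 13.3 -13.2 -25. ]
 [ 13.2  12.7 -25. ]
 [-12.9 -13.3 -25. ]
 [-12.9  12.8 -25. ]] centre [  0.15  -0.25 -25.  ]
yaw in hand [-0.00688809] [np.float64(0.27), np.float64(0.01)]
[274.67 157.91] [ 0.4885 -0.0885  0.024 ]
[358.46 157.9 ] [ 0.5758 -0.0657  0.024 ]
len 0.09025781761329382 yaw 14.63475792382907
nest centre [ 0.54224201 -0.11583592  0.024     ]
```

Both nest measurements agree within 0.2 mm, and the dimmer sits true in the grip with its front face 13 mm past the TCP. I'll descend to just above the pocket.

```bash

python3 -m jog '[[0,0,0,-0.41,-0.06,0.5,-1],[0,0,0,-0.41,-0.06,0.7,-1],[0,0,0,0,0,0.7,-1],[0,0,0,0,0,0.7,-1],[0,0,0,0,0,0.7,-1]]' >/dev/null
python3 -m jog '[[0,0,0,0,0,0.7,-1],[0,0,0,0,0,0.7,-1],[0,0,0,0,0,0.6,-1],[0,0,0,0,0,0.4,-1],[0,0,0,0,0,0.2,-1]]' >/dev/null
python3 -m jog '[[0,0,0,0,0,0,-1],[0,0,0,0,0,0,-1]]'
python3 - <<'E'
from h import *
from station import status
go(status.get_obs(),[.5425,-.1159,.029],Rt(104.6,0))
E
```

```text
t: 15.18
tool_pos: [0.5433, -0.1171, 0.0442]
tool_rot: [1.919, 2.484, 0.001]
contact_force: [0.1, -0.4, -0.9]
opening: 0.0394
grip_force: 60.7
turn units [0.02 0.02 0.01] shift units [ 0.04 -0.02  0.51]
```

```bash

python3 -m jog '[[0.02,0.02,0.01,0.04,-0.02,0.1,-1],[0,0,0,0,0,0.1,-1],[0,0,0,0,0,0,-1],[0,0,0,0,0,0,-1]]'
python3 -m jog '[[0,0,0,0,0,0.06,-1],[0,0,0,0,0,0.06,-1],[0,0,0,0,0,0.06,-1],[0,0,0,0,0,0,-1],[0,0,0,0,0,0,-1]]'
```

```text
t: 15.68
tool_pos: [0.5417, -0.1158, 0.0373]
tool_rot: [-1.92, -2.484, 0.001]
contact_force: [0.6, -0.1, -0.9]
opening: 0.0388
grip_force: 60.7
t: 16.3
tool_pos: [0.5417, -0.1158, 0.0319]
tool_rot: [-1.921, -2.484, 0.001]
contact_force: [-0.2, -0.9, -0.4]
opening: 0.0385
grip_force: 60.7
```

```bash

python3 -m jog '[[0,0,0,0,0.02,0.03,-1],[0,0,0,0,0,0.03,-1],[0,0,0,0,0,0,-1],[0,0,0,0,0,0,-1]]'
python3 -m jog '[[0,0,0,0,0,0.03,-1],[0,0,0,0,0,0,-1],[0,0,0,0,0,0,-1]]'
```

```text
t: 16.8
tool_pos: [0.5423, -0.1157, 0.0301]
tool_rot: [-1.921, -2.484, 0.001]
contact_force: [-0.0, 0.3, -1.4]
opening: 0.039
grip_force: 60.7
t: 17.18
tool_pos: [0.5424, -0.1157, 0.0293]
tool_rot: [-1.921, -2.484, 0.001]
contact_force: [-0.4, -0.2, -0.5]
opening: 0.0391
grip_force: 60.8
```

```bash

python3 -m jog '[[0,0,0,0,0,0.03,-1],[0,0,0,0,0,0,-1],[0,0,0,0,0,0,-1]]'
python3 -m jog '[[0,0,0,0,0,0.02,-1],[0,0,0,0,0,0,-1],[0,0,0,0,0,0,-1]]'
```

```text
t: 17.55
tool_pos: [0.5424, -0.1158, 0.0292]
tool_rot: [-1.92, -2.484, 0.001]
contact_force: [-4.3, 0.8, 5.1]
opening: 0.0395
grip_force: 61.4
t: 17.92
tool_pos: [0.5424, -0.1158, 0.0292]
tool_rot: [-1.92, -2.484, 0.001]
contact_force: [-4.5, 1.1, 8.8]
opening: 0.039
grip_force: 62.0
```

Contact is at the expected seated height. Releasing and backing off.

```bash

python3 -m jog '[[0,0,0,0,0,0,0.3],[0,0,0,0,0,0,0.6],[0,0,0,0,0,0,1],[0,0,0,0,0,0,1],[0,0,0,0,0,0,1]]'
python3 -m jog '[[0,0,0,0,0,-0.2,1],[0,0,0,0,0,-0.5,1],[0,0,0,0,0,-0.8,1],[0,0,0,0,0,-0.8,1],[0,0,0,0,0,-0.8,1]]' >/dev/null
python3 -m jog '[[0,0,0,-0.5,0,-0.8,1],[0,0,0,-0.9,0,-0.8,1],[0,0,0,-0.9,0,-0.5,1],[0,0,0,-0.9,0,0,1],[0,0,0,0,0,0,1]]' >/dev/null
python3 -m jog '[[0,0,0,0,0,0,1],[0,0,0,0,0,0,1]]'
python3 - <<'E'
from h import *
from station import viewer,status
import pickle
d=viewer.get_image("wrist");pickle.dump(d,open("pl.pkl","wb"));cv2.imwrite("pics/pl.png",d["img"][:,:,::-1])
c=Cam(d);D=dots(c,(150,20,340,300));print(np.round(D,1))
P=np.array([c.plane(p[:2],.054) for p in D]);print(P.round(4),P.mean(0))
E
```

```text
t: 18.55
tool_pos: [0.5423, -0.1157, 0.0276]
tool_rot: [-1.92, -2.484, 0.001]
contact_force: [-0.5, -0.2, -0.3]
opening: 0.0851
grip_force: 0.0
t: 20.05
tool_pos: [0.5662, -0.2079, 0.1827]
tool_rot: [-1.919, -2.483, 0.001]
contact_force: [0.5, -0.2, 0.0]
opening: 0.0852
grip_force: 0.0
[[304.2  57.5  56. ]
 [337.3  57.5  56. ]
 [152.5 106.5 607. ]
 [304.6  92.4  52. ]
 [336.7  92.4  52. ]]
[[ 0.5266 -0.1066  0.054 ]
 [ 0.5517 -0.1     0.054 ]
 [ 0.4146 -0.1739  0.054 ]
 [ 0.5331 -0.1318  0.054 ]
 [ 0.5583 -0.1252  0.054 ]] [ 0.51686214 -0.12749181  0.054     ]
```

View pics/pl.png

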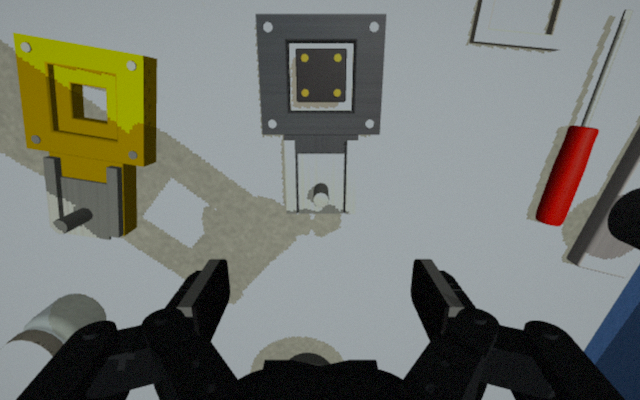

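The dimmer is seated square in the dark nest with its dots around (320,75). Their centre is (0.5424,-0.1159), and their 26 mm spacing confirms the height. The keeper post is at about (320,190). Now I'll locate its top.

```bash
python3 - <<'E'
from h import *
import pickle
from station import status
c=Cam(pickle.load(open("pl.pkl","rb")));g=c.img.max(2)
a=np.radians(14.6);n=np.array([-np.sin(a),np.cos(a),0]);C=np.array([.5424,-.1159,0])
for s in(0,.005,.01):print(s,c.proj(C-(.107-s)*n+[0,0,.0625]).round(1),c.proj(C-(.107-s)*n+[0,0,.0285]).round(1),"front edge",c.proj(C-(.072-s)*n+[0,0,.0285]).round(1))
print(g[150:212,320]);print(g[196,305:336])
go(status.get_obs(),C-(.107-.005)*n+[0,0,.044],Rt(104.6,0))
E
```

```text
0 [320.6 205.5] [320.6 194.2] front edge [320.6 158.8]
0.005 [320.6 200.1] [320.6 189.3] front edge [320.6 153.5]
0.01 [320.6 194.6] [320.6 184.4] front edge [320.6 148.2]
[ 68  72  62 106 156 167 164 162 165 165 168 167 168 168 165 167 166 167
 166 166 164 164 165 164 164 164 162 165 162 164 164 164 142  93  55  60
  62  60  59  59  56  55 106 151 167 165 164 163 165 166 161 164 162 165
 163 161 159 161 163 163 137 108]
[162 163 140 109 107 111 113 105  82 115 154 161 165 163 163 164 167 160
 166 163 164 156 123 119 152 168 163 164 162 163 164]
turn units [-0.03 -0.02  0.  ] shift units [-0.23  0.    4.63]
```

```bash

python3 -m jog '[[-0.03,-0.02,0,-0.23,0,0.6,1],[0,0,0,0,0,0.8,1],[0,0,0,0,0,0.8,1],[0,0,0,0,0,0.8,1],[0,0,0,0,0,0.8,1]]' >/dev/null
python3 -m jog '[[0,0,0,0,0,0.6,1],[0,0,0,0,0,0.38,1],[0,0,0,0,0,0,1],[0,0,0,0,0,0,1]]'
python3 - <<'E'
from h import *
from station import status
a=np.radians(14.6);n=np.array([-np.sin(a),np.cos(a),0]);C=np.array([.5424,-.1159,0])
go(status.get_obs(),C-(.107-.005)*n+[0,0,.038],Rt(104.6,0))
E
```

```text
t: 21.22
tool_pos: [0.5693, -0.2158, 0.0411]
tool_rot: [1.92, 2.483, 0.001]
contact_force: [1.3, 0.5, -0.6]
opening: 0.0856
grip_force: 0.0
turn units [ 0.03  0.02 -0.  ] shift units [ 0.05 -0.03  0.1 ]
```

```bash

python3 -m jog '[[0,0,0,0.05,-0.03,0.1,1],[0,0,0,0,0,0,-1],[0,0,0,0,0,0,-1],[0,0,0,0,0,0,-1],[0,0,0,0,0,0,-1]]' 30
python3 -m jog '[[0,0,0,0,0,0,-1],[0,0,0,0,0,0,-1],[0,0,0,0,0,0,-1],[0,0,0,0,0,0,-1]]'
```

```text
t: 21.85
tool_pos: [0.568, -0.2141, 0.0374]
tool_rot: [1.92, 2.483, 0.003]
contact_force: [7.3, 1.9, -0.6]
opening: 0.0132
grip_force: 33.3
t: 22.35
tool_pos: [0.568, -0.2141, 0.0374]
tool_rot: [1.92, 2.483, 0.002]
contact_force: [6.0, 0.8, -0.2]
opening: 0.0126
grip_force: 29.8
```

```bash

python3 -m jog '[[0,0,0,0.15,0,0,-1],[0,0,0,0.25,0,0,-1],[0,0,0,0.25,0,0,-1],[0,0,0,0.25,0,0,-1],[0,0,0,0.25,0,0,-1]]'
python3 -m jog '[[0,0,0,0.2,0,0,-1],[0,0,0,0.08,0,0,-1],[0,0,0,0.05,0,0,-1],[0,0,0,0,0,0,-1],[0,0,0,0,0,0,-1]]'
python3 - <<'E'
from h import *
from station import status
a=np.radians(14.6);n=np.array([-np.sin(a),np.cos(a),0]);C=np.array([.5424,-.1159,0])
o=status.get_obs();print("s of tool",(o["tool_pos"]-C)@n+.107, "Fy",o["contact_force"]@n)
E
```

```text
t: 22.98
tool_pos: [0.5593, -0.1811, 0.0374]
tool_rot: [1.92, 2.482, 0.001]
contact_force: [5.8, -0.6, -2.3]
opening: 0.0127
grip_force: 29.7
t: 23.6
tool_pos: [0.5568, -0.1714, 0.0374]
tool_rot: [1.92, 2.483, 0.002]
contact_force: [4.9, 0.4, -1.4]
opening: 0.0129
grip_force: 29.8
s of tool 0.049666406527354254 Fy -0.8819702132884981
```

```bash

python3 -m jog '[[0,0,0,0.04,0,0,-1],[0,0,0,0,0,0,-1],[0,0,0,0,0,0,-1]]'
python3 -m jog '[[0,0,0,0.05,0,0,-1],[0,0,0,0,0,0,-1],[0,0,0,0,0,0,-1]]'
```

```text
t: 23.98
tool_pos: [0.5565, -0.1704, 0.0374]
tool_rot: [1.92, 2.483, 0.001]
contact_force: [5.3, -0.3, -1.6]
opening: 0.0129
grip_force: 29.8
t: 24.35
tool_pos: [0.5565, -0.1704, 0.0375]
tool_rot: [1.918, 2.481, -0.001]
contact_force: [5.6, -4.9, -3.9]
opening: 0.0127
grip_force: 29.5
```

The force builds and the motion has stopped, so the keeper is at its end stop. Releasing and backing off.

```bash

python3 -m jog '[[0,0,0,0,0,0,0.2],[0,0,0,0,0,0,0.6],[0,0,0,0,0,0,1],[0,0,0,0,0,0,1],[0,0,0,0,0,-0.3,1]]' >/dev/null
python3 -m jog '[[0,0,0,0,0,-0.8,1],[0,0,0,0,0,-0.8,1],[0,0,0,0,0,-0.8,1],[0,0,0,-0.5,0,-0.8,1],[0,0,0,-0.9,0,-0.8,1]]' >/dev/null
python3 -m jog '[[0,0,0,-0.9,0,-0.4,1],[0,0,0,-0.5,0,0,1],[0,0,0,0,0,0,1],[0,0,0,0,0,0,1],[0,0,0,0,0,0,1]]'
python3 - <<'E'
from h import *
from station import viewer
d=viewer.get_image("wrist");c=Cam(d);x=[p for p in dots(c,(270,10,100,150))];print(np.round(x,1))
P=np.array([c.plane(p[:2],.054) for p in x]);print(P.mean(0))
cv2.imwrite("pics/end.png",cv2.resize(d["img"][:220,200:440,::-1],None,fx=2.5,fy=2.5))
E
```

```text
t: 26.22
tool_pos: [0.576, -0.2488, 0.1773]
tool_rot: [-1.92, -2.486, -0.001]
contact_force: [0.2, -0.1, 0.1]
opening: 0.0849
grip_force: 0.0
[[304.3  32.9  60. ]
 [338.7  32.9  61. ]]
[ 0.54568726 -0.12844378  0.054     ]
```

View pics/end.png

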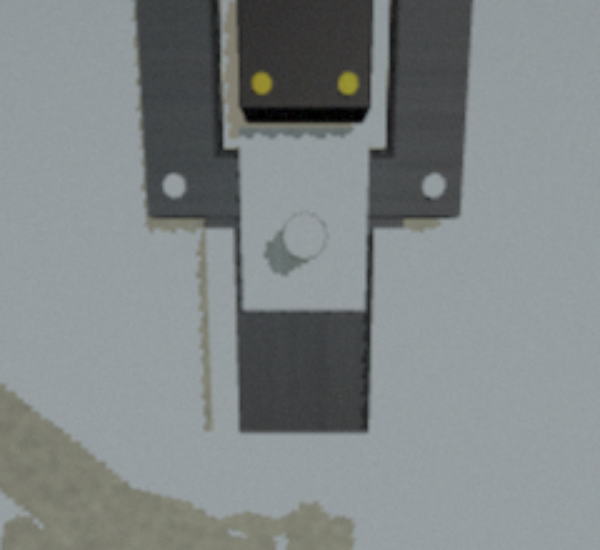

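The blade covers the plate's edge, with its front edge at about crop row 145, close to the box. The lower pair of dots hasn't moved since seating. Handing in.

```bash
python3 -c "
from station import finish_job
print(finish_job())"
```

```text
the job is handed in; nothing more can be done
None
```

The square-backed dimmer lies face down and fully home in the dark nest's pocket, the keeper is slid to its end stop over the plate's edge, the round-backed one was left in the rack, and the job is handed in at about 26 s (the hand-in returned no verdict).

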